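# Load the 16 mm sleeve in the tilting V-rest and index it to the viewing angle

## Robot

A 6-joint arm with a two-finger parallel gripper is mounted at the origin on the work surface. World frame = base frame: x ahead of the robot, y to its left, z up, the work surface at z = 0. Lengths are in m, angles in degrees, forces in N, time in s.
With the tool pointing down it reaches from about 0.35 to 0.875 m from the base axis. Payload 4.2 kg.
Tool frame: the origin (TCP) lies between the finger pads; the fingertips stand 22 mm ahead of it and the grasp point (between the pads) lies 3 mm ahead of it (env.finger_overhang is the distance from the TCP to the fingertips, in m); z points along the fingers, y is the line along which they close (so a half turn about z gives the same grasp; the last joint's range is limited). The gripper opens to 87 mm and grips with 3 to 60 N. Pads are 19 mm wide; open, the fingers measure 117 mm over their backs; the gripper's body (75 mm by 190 mm) begins 51 mm behind the grasp point.
Start: joints at [-51.475, 22.042, 0.453, 0, -68.411, -14.817], TCP at [0.251, -0.572, 0.245] pointing down, gripper open.
Joint ranges: [-179.83, 179.83], [-69.29, 118.12], [-61.27, 80.66], [-181.25, 117.63], [-171.15, -9.14], [-177.46, 177.46]. Speed limits (degrees/s): [159.86, 159.86, 180, 180, 180, 180].

## Interface

Orientations are given as [roll, pitch, yaw] about the fixed x, y, z axes, in that order (R = Rz(yaw) Ry(pitch) Rx(roll)).
In Python, from workcell import env, workorder, grab_frame gives the robot as it stands (env), with the cameras as plain functions and the job (workorder). Calls block until the motion is done:
- env.goto(position, orientation): joint-space move of the TCP to a pose.
- env.move_straight(position, rotation=None, rate=0.15, force_limit=None): straight line of the TCP; rotation=None keeps the orientation; rate is the mean speed in m/s. With force_limit (N) it stops when the force on the tool has changed by that much, and returns True; else False.
- env.set_joints(angles): joint-space move.
- env.gripper_to(opening, grasp_force=None): opening from 0.0 (shut) to 1.0 (fully open); grasp_force is the grip in N (None keeps the last); returns when the fingers have stopped.
- env.dwell(seconds).
- env.inverse_kinematics(position, orientation): joint angles nearest the present ones, or None.
- env.read_state(): the state.
- grab_frame(name): name is "scene" or "top"; returns a dict with "image" (480x640x3 uint8, blue, green, red), "fx", "fy", "cx", "cy" (pixels), "position" and "orientation" of the camera in the world. Camera axes: x right, y up, looking along -z (the intrinsics and any distortion apply to the point x, -y, -z); pixel columns grow to the right and rows downward; lengths in m; the calibration is good to about 2 mm. A picture is of the moment at which its call begins. There is no depth.
A pose or a line that the arm cannot do raises env.Unreachable and nothing moves.
- workorder.close_job(): hands the job in; it is judged then, once.
The state is a dict: "clock": time; "joint_positions": joint angles; "qvel": joint speeds; "joint_torque": joint torques, N m; "position": TCP position; "tool_rot": TCP orientation; "force": force on the tool from outside, world axes, zero at the start; "wrist_torque": the same for the moment, N m; "opening": opening from 0.0 (shut) to 1.0 (fully open); "finger_force": force on a finger pad.
Only numpy, scipy, OpenCV 4.12 (cv2) and the standard library are available. Lean on these libraries where they do the work, as an engineer would, in place of code of your own. Each camera call takes 0.05 s, during which the arm holds its last target. There are 200 camera calls.

## Task

Of the three look-alike steel sleeves in the foam tray (12, 16 and 20 mm in outside diameter), load the 16 mm one for the microscope: lift it out, set it down on the ribbed mat, take it again by one end and slide it along the V of the tilting rest, under the clamp yoke, until it is fully home against the stop. Then click the index lever round to the 30 degree position, the third of its four, and let go. Leave the other two sleeves in their pockets and do not shift the bowl, the bottle or the caliper.

Things in the scene. Friction and masses are not known exactly. Their poses are not given: they have to be found in the camera images.
- sleeve_a: Plain turned steel sleeve: a tube 110 mm long with an 8 mm bore, both ends alike, 0.06 to 0.23 kg. Outside diameter 12, 16 or 20 mm, one of each; which name has which is not told: see it, or gauge it by the finger opening when gripped (it may read some 1 mm small). Starts lying in any of the three tray pockets. Origin at its centre on its axis, x along its axis.
- sleeve_b: Plain turned steel sleeve: a tube 110 mm long with an 8 mm bore, both ends alike, 0.06 to 0.23 kg. Outside diameter 12, 16 or 20 mm, one of each; which name has which is not told: see it, or gauge it by the finger opening when gripped (it may read some 1 mm small). Starts lying in any of the three tray pockets. Origin at its centre on its axis, x along its axis.
- sleeve_c: Plain turned steel sleeve: a tube 110 mm long with an 8 mm bore, both ends alike, 0.06 to 0.23 kg. Outside diameter 12, 16 or 20 mm, one of each; which name has which is not told: see it, or gauge it by the finger opening when gripped (it may read some 1 mm small). Starts lying in any of the three tray pockets. Origin at its centre on its axis, x along its axis.
- tray: Fixed plastic tray with black foam insert, 134 x 182 x 24 mm. Origin at the centre of its underside, z up, x along the pockets. Three pockets, centres at y = -48, 0 and 48 mm, 114 mm long, 24 wide, 12 deep, floor grooved; foam top at z = 22 mm. Sleeve axes lie at z = 14 to 19 mm. The foam hides the sleeves' ends.
- trough (a point): Centre of the finger trough, on its floor, 4 mm above the bench, same axes as the tray. The trough is 36 mm wide (x = -18 to 18 mm) and crosses all three pockets. A sleeve in its pocket can be gripped only there, at its middle; fingers opened over about 40 mm touch the neighbouring sleeves.
- mat: Fixed black ribbed rubber mat, 150 x 130 mm, bare, for putting a part down. Origin at the centre of its underside, z up, x along the ribs. Ribs 4 mm wide, centres at y = 0, +-14, +-28, +-42, +-56 mm, tops at z = 6 mm, valleys at 2 mm. A sleeve laid along x between two ribs (say y = 7 mm) does not roll; the 16 mm one then has its axis at z = 12 mm.
- rest: Tilting V-rest, fixed: grey base (x -80 to 115, y -60 to 60 mm, 10 thick) and two cheeks (y = +-30 to +-37, x = -20 to 20 mm, 66 high) that carry the hinge of an aluminium V-cradle. Origin on the bench under the hinge, z up, x towards the free end of the V. Hinge axis along y, at x = 0, z = 50 mm.
- v_stop (a point): On the cradle, where the bottom line (apex) of the 90 degree V meets the stop's face; 6 mm below the hinge axis when level. Tilts with the cradle: x along the V from stop to free end, z square out of the V. V: 70 mm long, 20 deep, in a block 50 wide; stop 24 mm high. The 16 mm sleeve when home has its axis at z = 11.3 mm and its centre at x = 55 mm; 40 mm of it stick out.
- yoke (a point): Middle of the underside of the steel clamp yoke that bridges the V, 24.5 mm above the apex, 15 mm from the stop; axes as v_stop. The yoke is 14 mm long, 50 mm between its legs; its clamp screw is backed off and stands 22 mm above this point. Because of block and yoke the sleeve cannot be laid in by its middle: it is held by its free end and slid in from the V's free end.
- lever_knob (a point): Centre of the black ball knob, 18 mm across, on the index lever, an 8 mm rod fixed to the cradle at the rest's -y side. With the cradle level it lies at x = 16, y = -52, z = 85 mm from the hinge's centre, and it turns with the cradle about the hinge. Pushing it towards the rest's -x raises the free end of the V.
- cradle (a joint): Tilt of the cradle, rad; 0 level, grows as the V's free end rises. Spring detents at 0, 15, 30 and 45 degrees (0, 0.26, 0.52, 0.79 rad), where a spring roller drops between the lobes of a wheel; starts in one of the first two. A click takes 5 to 12 N at the knob; about half-way over it snaps on into the next notch by itself. Sags under 2 degrees.
- bowl: Bystander: loose blue plastic bowl, 104 mm across, 45 mm high, origin at the centre of its underside.
- bottle: Bystander: loose white plastic bottle with a red cap, 60 mm across, 170 mm high, origin at the centre of its underside.
- caliper: Bystander: loose steel digital caliper, 170 mm long, lying flat, origin on its underside at the middle of its beam, x along the beam.

How it is judged:
By the outcome, as a careful person would: the job done as asked, in the order asked, and still so for the second after the job is handed in, with the robot touching nothing.
It also fails if it takes over 72 s, if anything falls off the work surface, if the arm or the gripper's body presses on something with over 40 N, if the wrist force passes 120 N, or if a joint passes its speed limit or range.

## Working session

There is one attempt and no reset: what is moved stays moved. The work goes in short steps, each a Python script; the robot and the scene stay as the last script left them, time stands still between calls to the robot, and variables do not carry over. Pictures are saved under pics/ and viewed, at most 10 in all, crops included, and the job is handed in when it is done.

```bash
ls; mkdir -p pics
python3 - <<'E'
from workcell import env, workorder, grab_frame
import cv2
for n in("scene","top"):
    f=grab_frame(n); cv2.imwrite(f"pics/{n}0.png",f["image"]); print({k:v for k,v in f.items() if k!="image"})
print(env.read_state(), env.finger_overhang)
E
```

```text
pics
workcell.py
{'fx': 487.59698289179096, 'fy': 487.59698289179096, 'cx': 315.4722857276773, 'cy': 247.3105044159093, 'position': array([ 1.22809578, -0.3122141 ,  0.99055638]), 'orientation': array([39.79522266, -0.98889236, 71.85871696])}
{'fx': 557.8811786480752, 'fy': 557.8811786480752, 'cx': 313.8257099653491, 'cy': 230.72234905615684, 'position': array([ 0.46567528, -0.07144088,  1.37685996]), 'orientation': array([  3.51958339,  -0.27563526, -90.39032246])}
{'clock': 0.1, 'joint_positions': array([-5.14732276e+01,  2.20855824e+01,  3.86191256e-01, -2.31660446e-02,
       -6.84121965e+01, -1.48161648e+01]), 'qvel': array([ 0.00108593, -0.08035413,  0.20299153,  0.06457036, -0.01713809,
       -0.00382292]), 'joint_torque': array([-3.02156368e-04, -3.91690314e+01,  1.87934232e+01,  4.23197508e+00,
        1.34688400e-02, -7.02965417e-05]), 'position': array([ 0.25112042, -0.57177742,  0.243573  ]), 'tool_rot': array([ 1.79886617e+02, -7.72665719e-03, -1.56297929e+02]), 'force': array([-0.49195627, -0.02543581, -0.22835721]), 'wrist_torque': array([-0.01012221,  0.09735162, -0.01135714]), 'finger_force': 0.0, 'opening': 0.9966508302852299} 0.022
```

View pics/top0.png

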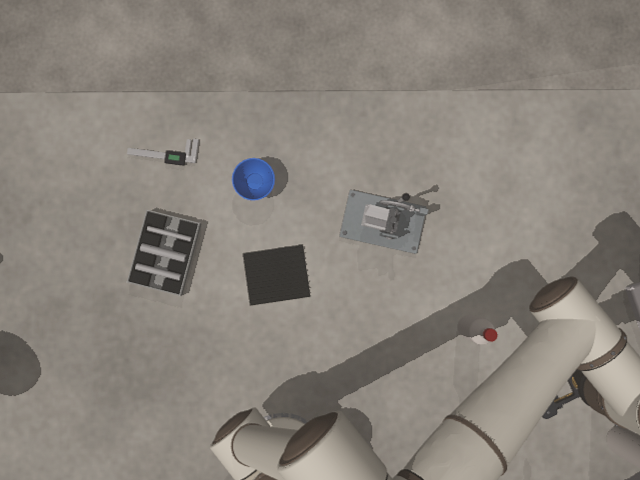

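View pics/scene0.png

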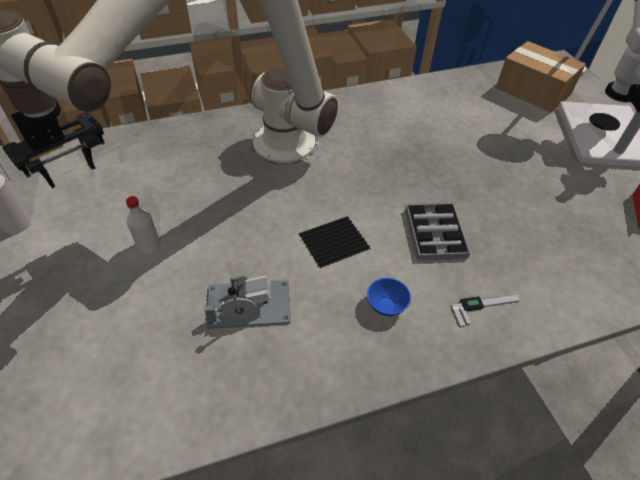

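Top view: the tray is at about (165,252), the mat (277,275), the rest (385,222) with its knob near (405,197), the bowl (254,178) and the bottle cap (489,335). The scene view shows the tray at (436,231), mat (334,241) and rest (248,303), with the knob near (234,291). I'll enlarge both.

```bash
cat > h.py <<'E'
import numpy as np, cv2
from scipy.spatial.transform import Rotation as R
from workcell import env, workorder, grab_frame
def rot(o): return R.from_euler('xyz',o,degrees=True).as_matrix()
def ray(f,u,v):
    d=rot(f["orientation"])@np.array([(u-f["cx"])/f["fx"],-(v-f["cy"])/f["fy"],-1.]); return f["position"],d
def onz(f,u,v,z):
    p,d=ray(f,u,v); return p+d*(z-p[2])/d[2]
def proj(f,P):
    c=rot(f["orientation"]).T@(np.asarray(P)-f["position"]); return np.array([f["cx"]+f["fx"]*c[0]/-c[2], f["cy"]-f["fy"]*c[1]/-c[2]])
def tri(f1,a,f2,b):
    p,d=ray(f1,*a);q,e=ray(f2,*b); d=d/np.linalg.norm(d); e=e/np.linalg.norm(e)
    s=np.linalg.lstsq(np.c_[d,-e],q-p,rcond=None)[0]; A=p+d*s[0];B=q+e*s[1]; return (A+B)/2,np.linalg.norm(A-B)
E
python3 - <<'E'
from h import *
t=cv2.imread("pics/top0.png");s=cv2.imread("pics/scene0.png")
r=lambda im,x0,x1,y0,y1,k:cv2.resize(im[y0:y1,x0:x1],None,fx=k,fy=k,interpolation=cv2.INTER_CUBIC)
a=r(t,125,212,205,300,4.2);b=r(t,335,445,180,257,3.9)
def stack(a,b):
    h=max(a.shape[0],b.shape[0]); return np.hstack([cv2.copyMakeBorder(i,0,h-i.shape[0],0,0,0) for i in(a,b)])
o=stack(a,b);print(o.shape);cv2.imwrite("pics/c1.png",o)
a=r(s,400,472,198,265,5);b=r(s,200,296,270,330,4.5)
o=stack(a,b);print(o.shape);cv2.imwrite("pics/c2.png",o[:, :800])
E
```

```text
(399, 794, 3)
(335, 792, 3)
```

View pics/c1.png

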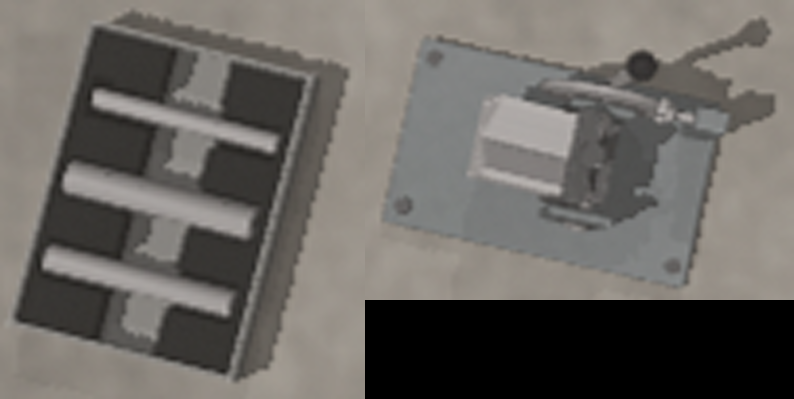

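View pics/c2.png

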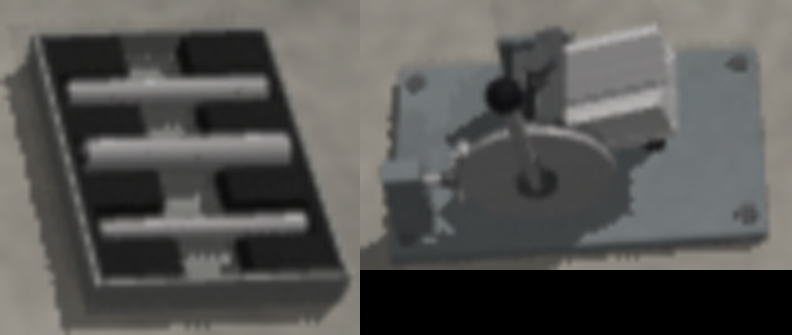

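In the crops, the thin sleeve is on the far side, the thickest is in the middle, and the medium one is nearest the robot. The knob is at about (405,197) in top and (232,291) in scene. The V opens towards image left, which is world +y. Next I'll get the numbers.

```bash
cat > meas.py <<'E'
from h import *
def comps(mask,amin,roi):
    m=np.zeros_like(mask); x0,x1,y0,y1=roi; m[y0:y1,x0:x1]=mask[y0:y1,x0:x1]
    n,l,st,c=cv2.connectedComponentsWithStats(m.astype(np.uint8)); return [(l==i) for i in range(1,n) if st[i,4]>=amin]
def rect(m):
    return cv2.minAreaRect(np.argwhere(m)[:,::-1].astype(np.float32))
E
python3 - <<'E'
from meas import *
T=grab_frame("top");S=grab_frame("scene")
t=T["image"].astype(int);s=S["image"].astype(int)
# sleeves
def sleeves(im,roi,K=4):
    x0,x1,y0,y1=roi
    g=cv2.resize(cv2.cvtColor(im[y0:y1,x0:x1],cv2.COLOR_BGR2GRAY),None,fx=K,fy=K,interpolation=cv2.INTER_LINEAR)
    m=(g>125).astype(np.uint8); m=cv2.morphologyEx(m,cv2.MORPH_OPEN,np.ones((7,7)))
    n,l,st,c=cv2.connectedComponentsWithStats(m); r=[]
    for i in range(1,n):
        if st[i,4]>800: 
            (c0,wh,a)=cv2.minAreaRect(np.argwhere(l==i)[:,::-1].astype(np.float32))
            b=cv2.boxPoints((c0,wh,a)); 
            e=sorted([(b[k]+b[(k+1)%4])/2 for k in range(4)],key=lambda p:-np.linalg.norm(p-c0))[:2]
            e=sorted(e,key=lambda p:p[0]); f=lambda p:np.array([(p[0]+.5)/K-.5+x0,(p[1]+.5)/K-.5+y0])
            r.append((f(c0),f(e[0]),f(e[1]),min(wh)/K,max(wh)/K,st[i,4]/K/K))
    return r
for F,roi in((T,(132,200,218,286)),(S,(410,468,206,254))):
    print("--");
    for r in sleeves(F["image"],roi): print(*[np.round(x,1) for x in r],"c@16mm",onz(F,*r[0],.0165).round(4),"L",np.linalg.norm(onz(F,*r[1],.0165)-onz(F,*r[2],.0165)).round(4))
# mat
for F,roi in((T,(235,320,235,312)),(S,(290,380,210,275))):
    g=F["image"].max(2)<60; ms=comps(g,100,roi); m=max(ms,key=lambda a:a.sum())
    m=cv2.morphologyEx(m.astype(np.uint8),cv2.MORPH_CLOSE,np.ones((5,5)))
    c=cv2.findContours(m,cv2.RETR_EXTERNAL,cv2.CHAIN_APPROX_NONE)[0][0]
    q=cv2.approxPolyDP(cv2.convexHull(c),4,True)[:,0]; print("mat",q.tolist(),m.sum())
    print(np.array([onz(F,*p,.006)[:2] for p in q]).round(4).tolist())
# knob
for F,roi in((T,(398,414,190,204)),(S,(222,246,280,300))):
    g=F["image"].max(2)<45
    for m in comps(g,8,roi): print("knob",np.argwhere(m).mean(0)[::-1],m.sum())
# base by colour
for F,roi in((T,(330,440,180,260)),(S,(195,300,270,335))):
    i=F["image"].astype(int); g=(i[...,0]-i[...,2]>5)
    ms=comps(g,300,roi); m=max(ms,key=lambda a:a.sum()); c=cv2.findContours(m.astype(np.uint8),cv2.RETR_EXTERNAL,cv2.CHAIN_APPROX_NONE)[0][0]
    q=cv2.approxPolyDP(cv2.convexHull(c),4,True)[:,0]; print("base",q.tolist(),m.sum()); print(np.array([onz(F,*p,.010)[:2] for p in q]).round(4).tolist())
E
```

```text
--
[137.8 239.5] [137.8 217.6] [137.8 261.4] 12.2 43.8 300.6 c@16mm [0.5307 0.3507 0.0165] L 0.1067
[173.9 222.7] [171.9 229. ] [175.8 216.4] 8.4 13.2 82.6 c@16mm [0.5711 0.2632 0.0165] L 0.0321
[167.1 238.3] [145.4 232.6] [188.7 244. ] 13.8 44.8 224.1 c@16mm [0.5331 0.2793 0.0165] L 0.1094
[160.7 257.4] [138.6 251.6] [182.7 263.2] 16.0 45.6 324.9 c@16mm [0.4867 0.2945 0.0165] L 0.1111
[195.1 271. ] [195.1 256.6] [195.1 285.4] 8.5 28.7 144.2 c@16mm [0.4531 0.2105 0.0165] L 0.0697
[156.  276.1] [134.1 270.3] [177.9 282. ] 14.1 45.3 277.8 c@16mm [0.4414 0.3054 0.0165] L 0.1103
--
[460.9 223.9] [460.9 205.6] [460.9 242.1] 13.0 36.5 266.1 c@16mm [0.5012 0.3611 0.0165] L 0.138
[434.4 214.1] [421.9 214.1] [446.9 214.1] 3.0 25.0 54.2 c@16mm [0.4465 0.3086 0.0165] L 0.0697
[437.2 226.2] [418.1 226.6] [456.4 225.8] 3.4 38.3 102.4 c@16mm [0.4896 0.2952 0.0165] L 0.1051
mat [[301, 245], [309, 295], [251, 304], [244, 254]] 3083
[[0.515, -0.0468], [0.3926, -0.0657], [0.3717, 0.076], [0.4938, 0.0931]]
mat [[347, 217], [369, 247], [319, 266], [299, 234]] 2031
[[0.3759, 0.077], [0.4949, 0.0944], [0.5154, -0.0514], [0.3965, -0.0684]]
knob [233.45945946 290.93243243] 74Traceback (most recent call last):
  File "<stdin>", line 35, in <module>
ValueError: max() iterable argument is empty
```

Run:
```python
from meas import *
T=grab_frame("top");S=grab_frame("scene")
def prof(F,a,b,name):
    g=cv2.GaussianBlur(cv2.cvtColor(F["image"],cv2.COLOR_BGR2GRAY),(1,1),0).astype(np.float32)
    a=np.array(a,float);b=np.array(b,float);d=b-a;n=np.array([-d[1],d[0]])/np.linalg.norm(d)
    P=np.linspace(-8,8,161); pts=[];W=[]
    for f in np.r_[np.linspace(.08,.3,12),np.linspace(.7,.92,12)]:
        q=a+d*f+P[:,None]*n
        v=cv2.remap(g,q[:,0].astype(np.float32)[None],q[:,1].astype(np.float32)[None],cv2.INTER_LINEAR)[0]
        c=80; pk=v[c-15:c+16].max(); lo=np.percentile(v,10); th=(pk+lo)/2
        k0=c-15+v[c-15:c+16].argmax(); i=k0
        while i>0 and v[i]>th:i-=1
        j=k0
        while j<160 and v[j]>th:j+=1
        W.append(P[j]-P[i]); pts.append(a+d*f+n*(P[i]+P[j])/2)
    vx,vy,x0,y0=cv2.fitLine(np.array(pts,np.float32),cv2.DIST_HUBER,0,.01,.01).ravel()
    m=(a+b)/2; c0=np.array([x0,y0]);v=np.array([vx,vy]); mid=c0+v*((m-c0)@v)
    return mid,v,np.median(W)
E0={'near':((134.1,270.3),(177.9,282),(414,216.4),(453.6,215.4)),'mid':((138.6,251.6),(182.7,263.2),(417.5,229),(458,227)),'far':((145.4,232.6),(188.7,243.5),(420.5,243.5),(461,242))}
for k,(a,b,c,d) in E0.items():
    m,v,w=prof(T,a,b,k); m2,v2,w2=prof(S,c,d,k)
    p1,p2=onz(T,*(m-20*v),.0165),onz(T,*(m+20*v),.0165)
    print(k,m.round(2),m2.round(2),"w",w,w2,"mm",w*1.36/557.9*1e3)
    # height: plane through top axis-ray line and scene axis line -> intersect
    o,dm=ray(S,*m2); _,r1=ray(T,*(m-20*v)); o2,r2=ray(T,*(m+20*v)); n=np.cross(r1,r2); s=n@(o2-o)/(n@dm); print("   axis pt",(o+dm*s).round(4),"dir",np.degrees(np.arctan2(*(p1-p2)[[1,0]])).round(2),"top mid",onz(T,*m,.0165).round(4), "tri",tri(T,m,S,m2))
i=T["image"].astype(int)
print(i[190:204,398:413].max(2)); print(i[240,345:425:8],)
s=S["image"].astype(int); print(s[315,205:295:8])
```

```text
near [157.18 271.69] [433.78 215.08] w 6.800000000000001 4.0 mm 16.576447392005736
   axis pt [0.4525 0.3028 0.0205] dir 74.9 top mid [0.4521 0.3026 0.0165] tri (array([0.45237987, 0.30208458, 0.02052345]), np.float64(0.0012636811629064485))
mid [161.81 252.99] [437.73 227.08] w 6.9 5.1000000000000005 mm 16.82021867718229
   axis pt [0.4975 0.2912 0.0225] dir 74.96 top mid [0.4974 0.2918 0.0165] tri (array([0.49745674, 0.29064179, 0.02259552]), np.float64(0.0009672180882927155))
far [166.08 241.81] [440.74 242.38] w 7.65 3.5 mm 18.648503316006458
   axis pt [ 0.5268  0.2925 -0.0086] dir 75.2 top mid [0.5246 0.2817 0.0165] tri (array([ 0.52653056,  0.29009498, -0.00829787]), np.float64(0.004202158281212514))
[[159 160 159 157 157 156 156 156 156 155 154 154 154 153 154]
 [159 159 159 156 156 156 157 157 158 156 155 153 155 155 154]
 [159 159 158 156 156 156 159 146 137 154 158 156 156 156 156]
 [158 158 157 156 158 133 100  81  74  93 126 152 156 156 156]
 [158 159 158 159 124  76  54  49  51  52  66 144 160 158 157]
 [161 162 161 146  93  50  52  55  55  52  48  89 112 150 160]
 [118 118 118 104  69  53  58  60  61  55  50  54  91 112 118]
 [ 99 100 100  91  64  52  58  61  59  57  52  53  92 100 100]
 [101  95 119 124  80  51  56  57  56  55  50  72  97 102 102]
 [102 111 123 127 109  71  50  53  52  51  61  90 100 102 102]
 [116 124 125 125 122  93  72  61  66  65  89 100 101 100 100]
 [111 126 123 108  92  84  84  88  98 100 103 103 102 101 101]
 [127 112  95  85  82  84  85  86  86  88  85  93  95 100 101]
 [162 153 146 133 130 110  87  83  84  85  85  87  84  86  84]]
[[136 145 151]
 [129 136 142]
 [122 122 120]
 [124 123 122]
 [124 124 122]
 [125 125 123]
 [125 126 124]
 [125 125 123]
 [131 131 129]
 [124 125 124]]
[[ 92  97 101]
 [ 55  54  51]
 [ 68  67  65]
 [ 68  69  69]
 [ 68  69  69]
 [ 68  68  69]
 [ 69  67  65]
 [119 118 112]
 [119 117 112]
 [120 118 113]
 [101 100  97]
 [130 138 142]]
```

Run:
```python
from meas import *
T=grab_frame("top");S=grab_frame("scene")
def prof(F,a,b):
    g=cv2.cvtColor(F["image"],cv2.COLOR_BGR2GRAY).astype(np.float32)
    a=np.array(a,float);b=np.array(b,float);d=b-a;n=np.array([-d[1],d[0]])/np.linalg.norm(d)
    P=np.linspace(-8,8,161); pts=[];W=[]
    for f in np.r_[np.linspace(.08,.3,12),np.linspace(.72,.94,12)]:
        q=(a+d*f+P[:,None]*n).astype(np.float32)
        v=cv2.remap(g,q[:,0][None],q[:,1][None],cv2.INTER_LINEAR)[0]
        k0=60+v[60:101].argmax(); th=(v[k0]+np.percentile(v[30:131],5))/2; i=j=k0
        while i>0 and v[i]>th:i-=1
        while j<160 and v[j]>th:j+=1
        W.append(P[j]-P[i]); pts.append(a+d*f+n*(P[i]+P[j])/2)
    vx,vy,x0,y0=cv2.fitLine(np.array(pts,np.float32),cv2.DIST_HUBER,0,.01,.01).ravel()
    m=(a+b)/2; c0=np.array([x0,y0]);v=np.array([vx,vy]); return c0+v*((m-c0)@v),v,np.median(W)
E0={'near':((135.7,266.4),(181,277.1),(414,216.4),(453.6,215.4)),'mid':((140.5,247.4),(185.7,257.9),(417.6,228.6),(458,227.6)),'far':((147.1,228.3),(191.2,239),(420,243.6),(461.6,242))}
for k,(a,b,c,d) in E0.items():
    m,v,w=prof(T,a,b); m2,v2,w2=prof(S,c,d)
    p1,p2=onz(T,*(m-20*v),.0165),onz(T,*(m+20*v),.0165)
    print(k,m.round(2),m2.round(2),"w",w.round(2),w2.round(2),"mm",w*1.36/557.9*1e3)
    print("  dir",np.degrees(np.arctan2(*(p1-p2)[[1,0]])).round(2),"top mid",onz(T,*m,.0165).round(4),"scene",onz(S,*m2,.0165).round(4), "tri",tri(T,m,S,m2))
kt=[m for m in comps(T["image"].max(2)<68,20,(398,414,190,203))]; kt=np.argwhere(kt[0]).mean(0)[::-1]
ks=np.array([233.46,290.93]); K=tri(T,kt,S,ks); print("knob",kt,K)
for F,roi in((T,(330,440,183,262)),(S,(200,300,270,335))):
    i=cv2.GaussianBlur(F["image"],(3,3),0).astype(int); g=(i[...,0]-i[...,2]>-3)&(i.max(2)>40)
    m=max(comps(g,300,roi),key=lambda a:a.sum()); c=cv2.findContours(m.astype(np.uint8),cv2.RETR_EXTERNAL,cv2.CHAIN_APPROX_NONE)[0][0]
    q=cv2.approxPolyDP(cv2.convexHull(c),4,True)[:,0]; print("base",q.tolist(),m.sum()); print(np.array([onz(F,*p,.010)[:2] for p in q]).round(4).tolist())
```

```text
near [158.35 271.76] [433.78 215.09] w 5.7 4.0 mm 13.894963255063631
  dir 75.18 top mid [0.4519 0.2998 0.0165] scene [0.4493 0.3053 0.0165] tri (array([0.45272217, 0.30026916, 0.0212731 ]), np.float64(0.003840654177208034))
mid [163.1  252.65] [437.77 227.06] w 6.8 5.1 mm 16.576447392005736
  dir 75.01 top mid [0.4982 0.2887 0.0165] scene [0.4929 0.2951 0.0165] tri (array([0.49874121, 0.28816639, 0.02469961]), np.float64(0.003513066381348691))
far [169.19 233.49] [440.79 242.4 ] w 4.3 3.6 mm 10.482165262591867
  dir 75.12 top mid [0.5448 0.2743 0.0165] scene [0.5445 0.2773 0.0165] tri (array([0.54528479, 0.27511347, 0.01800587]), np.float64(0.002556003220855296))
knob [405.75  196.775] (array([ 0.61736606, -0.28191842,  0.13545224]), np.float64(0.004889605096025814))
base [[350, 191], [427, 209], [416, 252], [341, 236]] 2639
[[0.6473, -0.1685], [0.6015, -0.3577], [0.4958, -0.3287], [0.5363, -0.1452]]
base [[287, 281], [289, 322], [206, 327], [210, 285], [238, 277]] 3649
[[0.5391, -0.1427], [0.653, -0.1706], [0.6083, -0.3556], [0.4943, -0.3257], [0.4909, -0.2553]]
```

Widths in top come to about 10.5, 13.9 and 16.6 mm for far, near and mid, so the near sleeve is the 16 mm one. The knob height of 135 mm and its position match a 15° starting tilt. The base corners agree between the two views. Next I'll enlarge the V and find the trough edges.

Run:
```python
from h import *
T=grab_frame("top");S=grab_frame("scene")
r=lambda im,x0,x1,y0,y1,k:cv2.resize(im[y0:y1,x0:x1],None,fx=k,fy=k,interpolation=cv2.INTER_CUBIC)
a=r(T["image"],360,400,195,235,10);b=r(S["image"],232,272,270,310,10)
for im,(x0,y0) in((a,(360,195)),(b,(232,270))):
    for k in range(0,400,50): cv2.putText(im,str(x0+k//10),(k,398),0,.35,(0,255,255),1);cv2.putText(im,str(y0+k//10),(0,k+5),0,.35,(0,255,255),1);cv2.line(im,(k,385),(k,375),(0,255,255),1)
cv2.imwrite("pics/v.png",np.hstack([a,b]))
# trough foam edges between pockets
for F,c in((T,(np.array([160.7,262.2]),np.array([45.3,10.7]),)),(S,(np.array([435.8,221.1]),np.array([40.,-1])))):
    g=cv2.cvtColor(F["image"],cv2.COLOR_BGR2GRAY).astype(np.float32); m,d=c
    for off in (-1,0,1):
        n=np.array([-d[1],d[0]])/np.linalg.norm(d); q=np.array([m+d*f+n*off for f in np.linspace(-.45,.45,91)],np.float32)
        v=cv2.remap(g,q[:,0][None],q[:,1][None],cv2.INTER_LINEAR)[0]; i=np.where(v>65)[0]
        i=i[(i>8)&(i<82)]
        e0,e1=q[i[0]],q[i[-1]]; A,B=onz(F,*e0,.022),onz(F,*e1,.022); print(((A+B)/2).round(4),np.linalg.norm(A-B).round(4))
```

```text
[0.4768 0.2901 0.022 ] 0.0316
[0.4743 0.2901 0.022 ] 0.0328
[0.4721 0.2911 0.022 ] 0.0316
[0.47   0.2898 0.022 ] 0.0199
[0.4736 0.2887 0.022 ] 0.0209
[0.4771 0.2876 0.022 ] 0.022
```

View pics/v.png

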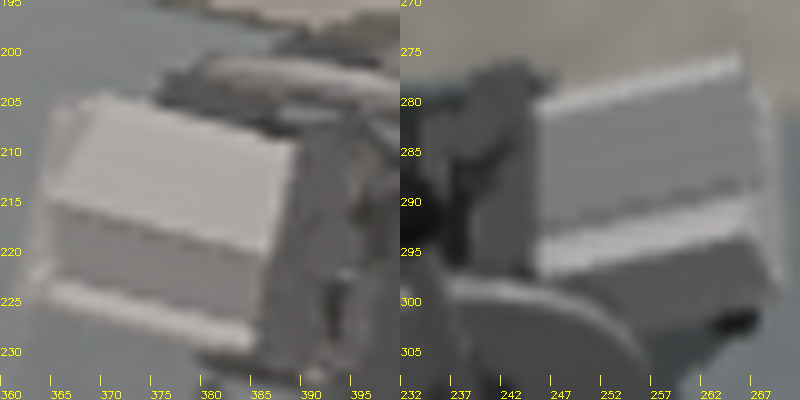

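```bash
cat >> h.py <<'E'
PSI=np.radians(76.8); O=np.array([.568,-.2663,0]); X=np.array([np.cos(PSI),np.sin(PSI),0]);Y=np.array([-np.sin(PSI),np.cos(PSI),0])
def tl(P): d=np.asarray(P)-O; return np.array([d@X,d@Y,d[2]])
E
python3 - <<'E'
from h import *
T=grab_frame("top");S=grab_frame("scene")
th=np.radians(15)
for n,a,b in(("-y",(369,204.5),(267.3,293.3)),("+y",(365,225),(265.8,275.3)),("knob",(405.75,196.78),(233.46,290.93)),("apexfree",(365,215),(265.5,289))):
    P,e=tri(T,a,S,b); l=tl(P); h=l-[0,0,.05]; c=np.array([h[0]*np.cos(th)+h[2]*np.sin(th),h[1],-h[0]*np.sin(th)+h[2]*np.cos(th)]); print(n,P.round(4),e.round(4),"rest",l.round(4),"cradle",c.round(4))
E
```

```text
-y [ 0.6063 -0.207   0.0783] 0.0016 rest [ 0.0665 -0.0238  0.0783] cradle [ 0.0716 -0.0238  0.0101]
+y [ 0.558  -0.1974  0.0802] 0.0005 rest [0.0648 0.0254 0.0802] cradle [0.0704 0.0254 0.0124]
knob [ 0.6174 -0.2819  0.1354] 0.0049 rest [-0.0039 -0.0516  0.1354] cradle [ 0.0183 -0.0516  0.0835]
apexfree [ 0.5824 -0.2025  0.0605] 0.0055 rest [0.0654 0.0005 0.0605] cradle [ 0.0659  0.0005 -0.0068]
```

The block's corners triangulate to the free end at x≈70 mm and y=±25 mm, so the stop is on the hinge line. Tilt is about 13.5–14°, which is the 15° notch with sag. Next is the grasp.

Run:
```python
from h import *
p=[.4515,.297,.25]
for y in(75.1,-104.9):
    print(y,[ (None if q is None else np.round(q,1)) for q in (env.inverse_kinematics(a,o) for a,o in((p,[180,0,y]),([.43,.056,.2],[180,0,y+23.3]),([.59,-.17,.1],[180,-13.7 if y>0 else 13.7,y+1.7]),))])
```

```text
75.1 [array([ 50.5,  13.6, -11. ,   0. , -65.4, 114.6]), array([ 29. ,   5.6, -28.8,   0. , -55.6, 159.4]), array([  -8. ,   29.6,   -4.7,  -16.6,  -55.6, -175.8])]
-104.9 [array([ 50.5,  13.6, -11. ,   0. , -65.4, -65.4]), array([ 29. ,   5.6, -28.8,   0. , -55.6, -20.6]), array([ -8. ,  29.6,  -4.7, -16.6, -55.6,   4.2])]
```

Run:
```python
from h import *
o=[180,0,-104.9]
env.gripper_to(32/87,30)
env.goto([.4515,.297,.16],o)
env.move_straight([.4515,.297,.06],rate=.2)
hit=env.move_straight([.4515,.297,.0335],rate=.05,force_limit=6)
s=env.read_state(); print(hit,s["clock"],s["position"].round(4),s["tool_rot"].round(2),s["force"].round(2))
env.gripper_to(0,30); env.dwell(.2)
s=env.read_state(); print(s["clock"],s["opening"]*87,s["finger_force"],s["force"].round(2),s["position"].round(4))
f=grab_frame("scene");g=grab_frame("top")
a=cv2.resize(f["image"][150:290,360:500],None,fx=2.85,fy=2.85);b=cv2.resize(g["image"][180:320,90:230],None,fx=2.85,fy=2.85)
cv2.imwrite("pics/g.png",np.hstack([a,b]))
```

```text
False 6.1917 [0.4516 0.2971 0.0334] [-1.8000e+02 -1.0000e-02 -1.0489e+02] [-0.34  0.99  0.05]
6.8583 14.922460693570763 29.98918890953064 [ 3.88 -1.94  4.11] [0.4522 0.2972 0.0341]
```

View pics/g.png

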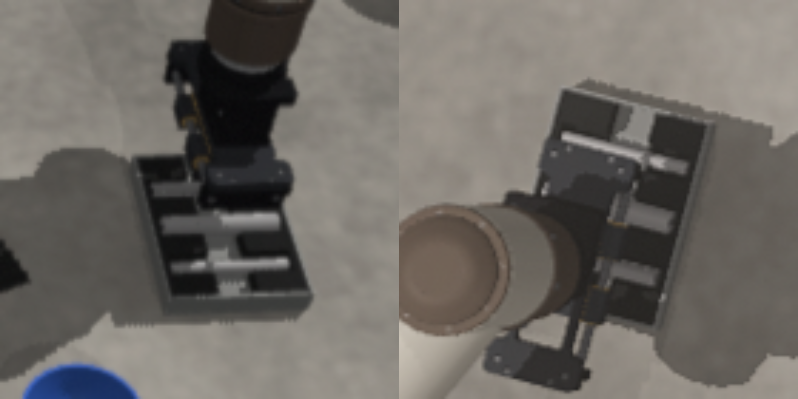

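Gripped: the fingers read 14.9 mm, which with the stated 1 mm bias is the 16 mm sleeve. In the picture the gripper stands over the near pocket and the other two sleeves are undisturbed. On to the mat.

Run:
```python
from h import *
env.gripper_to(0,45)
env.move_straight([.4515,.297,.13],rate=.15)
s=env.read_state(); print("lift",s["opening"]*87,s["force"].round(2))
p=np.array([.4376,.0125]);o=[180,0,-81.6]
env.goto([*p,.10],o)
env.move_straight([*p,.040],rate=.1)
hit=env.move_straight([*p,.0292],rate=.02,force_limit=4)
s=env.read_state(); print(hit,s["clock"],s["position"].round(4),s["force"].round(2),s["opening"]*87)
```

```text
lift 14.70595831343182 [-0.79 -0.72 -0.62]
True 10.3417 [0.4376 0.0125 0.0301] [-1.13  0.3   5.46] 14.414398292176877
```

Run:
```python
from h import *
env.gripper_to(30/87); 
env.move_straight([.4376,.0125,.14],rate=.2)
env.goto([.40,.20,.22],[180,0,-81.6])
s=env.read_state(); print(s["clock"])
T=grab_frame("top");S=grab_frame("scene")
np.save("/tmp/f.npy",[T,S],allow_pickle=True)
a=cv2.resize(T["image"][238:310,238:316],None,fx=5,fy=5,interpolation=cv2.INTER_CUBIC);b=cv2.resize(S["image"][208:280,294:375],None,fx=5,fy=5,interpolation=cv2.INTER_CUBIC)
cv2.imwrite("pics/m.png",np.hstack([a,b])[:,:800])
for F,roi in((T,(240,315,238,310)),(S,(296,375,212,270))):
    x0,x1,y0,y1=roi;K=4
    g=cv2.resize(cv2.cvtColor(F["image"][y0:y1,x0:x1],cv2.COLOR_BGR2GRAY),None,fx=K,fy=K,interpolation=cv2.INTER_LINEAR)
    n,l,st,c=cv2.connectedComponentsWithStats(((g>90)).astype(np.uint8))
    for i in range(1,n):
        if st[i,4]>300 and st[i,0]>0 and st[i,1]>0 and st[i,0]+st[i,2]<g.shape[1] and st[i,1]+st[i,3]<g.shape[0]:
            c0,wh,an=cv2.minAreaRect(np.argwhere(l==i)[:,::-1].astype(np.float32)); b=(cv2.boxPoints((c0,wh,an))+.5)/K-.5+[x0,y0]
            e=[(b[k]+b[(k+1)%4])/2 for k in range(4)]; c0=b.mean(0); e=sorted(e,key=lambda p:-np.linalg.norm(p-c0))[:2]
            A,B=[onz(F,*p,.012) for p in e]; d=A-B; print(c0.round(1),np.array(e).round(1).tolist(),(np.array(wh)/K).round(1),"c",((A+B)/2).round(4),"L",np.linalg.norm(d).round(4),"dir",np.degrees(np.arctan2(d[1],d[0])).round(2))
```

```text
12.4917
[275. 278.] [[297.6, 274.6], [252.3, 281.4]] [ 6.1 45.8] c [0.4347 0.0169 0.012 ] L 0.1114 dir -81.85
```

View pics/m.png

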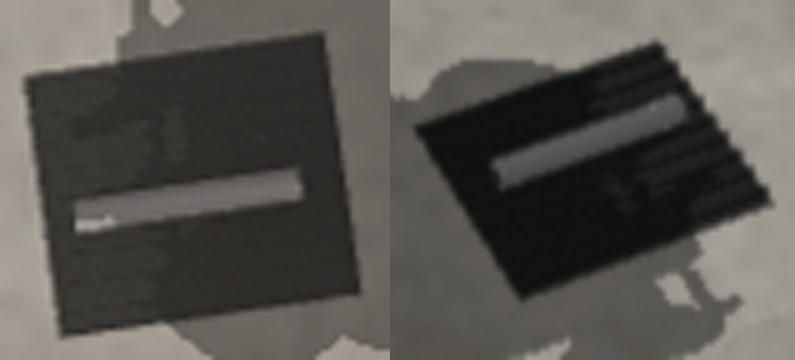

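Run:
```python
from h import *
T,S=np.load("/tmp/f.npy",allow_pickle=True)
for a,b in(((252.3,281.4),(353,229.4)),((297.6,274.6),(315.4,242.6))):
    print(onz(T,*a,.012).round(4),onz(S,*b,.012).round(4),tri(T,a,S,b))
```

```text
[0.4269 0.0722 0.012 ] [0.429 0.074 0.012] (array([0.42723136, 0.07349957, 0.01029545]), np.float64(0.0024685688911083407))
[ 0.4426 -0.0383  0.012 ] [ 0.4432 -0.0375  0.012 ] (array([ 0.44275624, -0.03781548,  0.0116263 ]), np.float64(0.0009449408630901531))
```

The sleeve lies along the ribs, with both views giving its centre at (0.4355, 0.0175) and a height of about 11–12 mm. Next I'll take it by its +y end.

```bash
cat >> h.py <<'E'
TH=13.7
def cr(x,z,y=0,th=TH):  # cradle coords (from stop/apex) -> world
    c,s=np.cos(np.radians(th)),np.sin(np.radians(th)); z=z-.006
    return O+X*(x*c-z*s)+Y*y+np.array([0,0,.05+x*s+z*c])
E
python3 - <<'E'
from h import *
g=np.array([.4295,.0591]);o=[180,0,-81.8]
env.goto([*g,.09],o)
env.move_straight([*g,.05],rate=.1)
hit=env.move_straight([*g,.0293],rate=.03,force_limit=5)
env.gripper_to(0,50)
s=env.read_state(); print(hit,s["clock"],s["position"].round(4),s["opening"]*87,s["force"].round(2))
env.move_straight([*g,.17],rate=.15)
s=env.read_state(); print(s["opening"]*87,s["force"].round(2),s["wrist_torque"].round(2))
P=cr(.177,.0113+.0175+.002); print(P)
o2=[180,TH,-103.2]
env.goto(P+[0,0,.06],o2); env.move_straight(P,rate=.1); env.dwell(.2)
s=env.read_state(); print(s["clock"],s["position"].round(4),s["tool_rot"].round(2),s["opening"]*87,s["force"].round(2))
T=grab_frame("top");S=grab_frame("scene")
a=cv2.resize(T["image"][170:250,310:425],None,fx=3.47,fy=3.47,interpolation=cv2.INTER_CUBIC);b=cv2.resize(S["image"][230:330,200:320],None,fx=3.3,fy=3.3,interpolation=cv2.INTER_CUBIC)
h=max(a.shape[0],b.shape[0]);o=np.hstack([cv2.copyMakeBorder(i,0,h-i.shape[0],0,0,0) for i in(a,b)]);print(o.shape);cv2.imwrite("pics/i.png",o)
E
```

```text
False 15.2333 [0.4298 0.0592 0.0295] 14.715937509896198 [0.91 0.01 0.78]
14.61227753292913 [ 0.47  0.65 -1.53] [0.09 0.15 0.04]
[ 0.60592693 -0.10459769  0.11601477]
18.225 [ 0.6064 -0.1046  0.1169] [-179.9    13.71 -103.17] 14.205862577427007 [-0.21 -0.01 -1.45]
(330, 795, 3)
```

View pics/i.png

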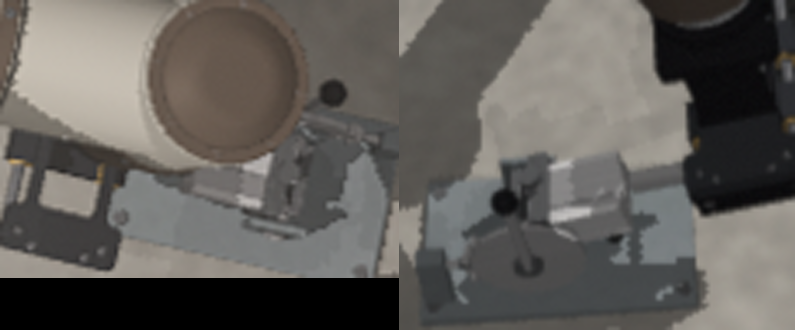

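The sleeve lies in line with the V, tip just outside the free end (scene crop at (630,178)), and runs parallel to the lands. I'll slide it in.

Run:
```python
from h import *
z=.0113+.0175+.002
for x in(.155,.130,.110,.085):
    hit=env.move_straight(cr(x,z),rate=.05,force_limit=9)
    s=env.read_state(); p=s["position"]; d=p-cr(0,0); c,sn=np.cos(np.radians(TH)),np.sin(np.radians(TH))
    print(x,hit,s["clock"],"crx",((d@X)*c+d[2]*sn).round(4),"crz",(-(d@X)*sn+d[2]*c).round(4),"y",(d@Y).round(4),"F",(s["force"]@X).round(1),(s["force"]@Y).round(1),s["force"][2].round(1),s["wrist_torque"].round(2))
    if hit: break
```

```text
0.155 False 18.9167 crx 0.1545 crz 0.0308 y -0.0001 F -0.2 -0.0 -1.6 [-0.74  0.09  0.03]
0.13 False 19.5667 crx 0.1295 crz 0.0308 y -0.0 F -0.5 -0.5 -1.5 [-0.77  0.06  0.02]
0.11 False 20.1167 crx 0.1094 crz 0.0309 y -0.0001 F -0.8 -0.5 -1.5 [-0.81  0.03 -0.01]
0.085 True 20.4667 crx 0.0993 crz 0.0304 y -0.0002 F 2.4 -0.5 1.2 [ 0.45 -0.2  -0.06]
```

```bash
cat >> h.py <<'E'
def rep(tag=""):
    s=env.read_state(); d=s["position"]-cr(0,0); c,sn=np.cos(np.radians(TH)),np.sin(np.radians(TH))
    print(tag,s["clock"],"cr x %.4f y %.4f z %.4f"%((d@X)*c+d[2]*sn,d@Y,-(d@X)*sn+d[2]*c),"F",(s["force"]@X).round(1),(s["force"]@Y).round(1),s["force"][2].round(1),"T",s["wrist_torque"].round(2),"op",(s["opening"]*87).round(1))
E
python3 - <<'E'
from h import *
z=.0113+.0175
env.move_straight(cr(.101,z+.002),rate=.03); rep("back")
h=env.move_straight(cr(.101,z-.003),rate=.015,force_limit=4); rep(("down",h))
s=env.read_state(); d=s["position"]-cr(0,0);c,sn=np.cos(np.radians(TH)),np.sin(np.radians(TH)); zz=-(d@X)*sn+d[2]*c
h=env.move_straight(cr(.088,zz+.0003),rate=.03,force_limit=12); rep(("push",h))
E
```

```text
Traceback (most recent call last):
  File "h.py", line 22, in rep
    print(tag,s["clock"],"cr x %.4f y %.4f z %.4f"%((d@X)*c+d[2]*sn,d@Y,-(d@X)*sn+d[2]*c),"F",(s["force"]@X).round(1),(s["force"]@Y).round(1),s["force"][2].round(1),"T",s["wrist_torque"].round(2),"op",(s["opening"]*87).round(1))
                                                                                                                                                                                                         ^^^^^^^^^^^^^^^^^^^^^^^
AttributeError: 'float' object has no attribute 'round'
```

```bash
sed -i 's/(s\["opening"\]\*87).round(1)/round(s["opening"]*87,1)/' h.py
python3 - <<'E'
from h import *
z=.0113+.0175
rep("back")
h=env.move_straight(cr(.101,z-.003),rate=.015,force_limit=4); rep(("down",h))
s=env.read_state(); d=s["position"]-cr(0,0);c,sn=np.cos(np.radians(TH)),np.sin(np.radians(TH)); zz=-(d@X)*sn+d[2]*c
h=env.move_straight(cr(.088,zz+.0003),rate=.03,force_limit=12); rep(("push",h))
E
```

```text
back 20.7167 cr x 0.1008 y 0.0000 z 0.0308 F 0.2 -0.2 -0.3 T [-0.33 -0.05  0.01] op 14.6
('down', True) 20.9917 cr x 0.1008 y -0.0006 z 0.0288 F -0.2 0.4 4.4 T [-0.23  0.31  0.08] op 14.7
('push', True) 21.2667 cr x 0.0993 y -0.0006 z 0.0291 F 0.4 0.2 4.0 T [0.27 0.18 0.05] op 14.6
```

Two pushes stopped at the same place. I'll release, then push the end face with closed fingertips to be sure it's home.

Run:
```python
from h import *
env.gripper_to(32/87); rep("open")
env.move_straight(cr(.099,.085),rate=.15)
env.move_straight(cr(.150,.085),rate=.2)
env.gripper_to(0,10)
env.move_straight(cr(.150,.030),rate=.15); rep("low")
h=env.move_straight(cr(.112,.030),rate=.03,force_limit=8); rep(("push",h))
env.move_straight(cr(.150,.030),rate=.15)
env.move_straight(cr(.150,.12),rate=.2)
env.move_straight(cr(.20,.20),rate=.3); rep("away")
T=grab_frame("top");S=grab_frame("scene"); np.save("/tmp/f.npy",[T,S],allow_pickle=True)
a=cv2.resize(T["image"][185:245,335:430],None,fx=4.2,fy=4.2,interpolation=cv2.INTER_CUBIC);b=cv2.resize(S["image"][250:330,205:300],None,fx=4.2,fy=4.2,interpolation=cv2.INTER_CUBIC)
h=max(a.shape[0],b.shape[0]);o=np.hstack([cv2.copyMakeBorder(i,0,h-i.shape[0],0,0,0) for i in(a,b)]);print(o.shape);cv2.imwrite("pics/j.png",o)
```

```text
open 21.9083 cr x 0.0990 y -0.0005 z 0.0287 F 0.9 -0.0 0.4 T [-0.42  0.11  0.03] op 31.8
low 24.1917 cr x 0.1500 y -0.0004 z 0.0302 F 0.2 -0.1 0.5 T [-0.53  0.24 -0.  ] op 0.3
('push', True) 25.1417 cr x 0.1206 y 0.0000 z 0.0295 F 3.2 -1.4 1.3 T [ 0.28 -0.04  0.04] op 0.4
away 26.5583 cr x 0.2006 y 0.0004 z 0.1990 F -0.1 0.3 -0.5 T [-0.45  0.21  0.07] op 0.6
(336, 798, 3)
```

View pics/j.png

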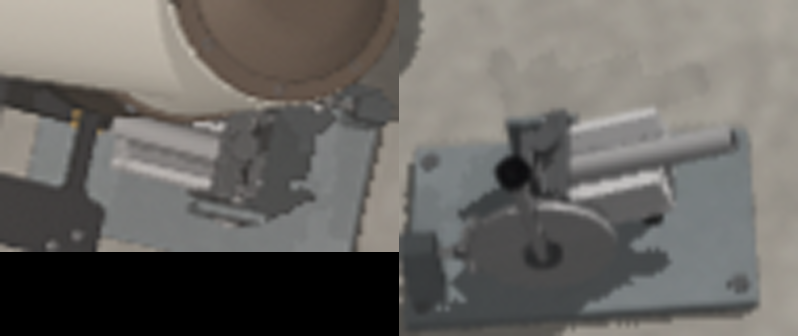

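The end push stopped at x = 120.6 mm, which puts the sleeve's end at about 111 mm with a 9.5 mm half-finger, so it's home. The scene shows it under the yoke with its end at the crop's (735,138). Now I'll push the lever with closed fingers from its +x side.

Run:
```python
from h import *
w=lambda x,z,y=-.052: O+X*x+Y*y+np.array([0,0,z])
o=[180,0,-103.2]
env.goto(w(.05,.24),o); env.move_straight(w(.04,.147),rate=.15)
s=env.read_state(); f0=s["force"]; print(s["clock"],tl(s["position"]).round(4))
for x in(.02,.01,.003,-.002,-.0065):
    env.move_straight(w(x,.147),rate=.03)
    s=env.read_state(); print(x,s["clock"],tl(s["position"]).round(4),"Fx",((s["force"]-f0)@X).round(1))
env.move_straight(w(.03,.147),rate=.1)
env.move_straight(w(.05,.26),rate=.25)
env.goto([.40,.15,.30],o)
T=grab_frame("top");S=grab_frame("scene"); np.save("/tmp/f.npy",[T,S],allow_pickle=True); print(env.read_state()["clock"])
a=cv2.resize(T["image"][180:245,335:430],None,fx=4.2,fy=4.2,interpolation=cv2.INTER_CUBIC);b=cv2.resize(S["image"][250:330,205:300],None,fx=4.2,fy=4.2,interpolation=cv2.INTER_CUBIC)
h=max(a.shape[0],b.shape[0]);cv2.imwrite("pics/k.png",np.hstack([cv2.copyMakeBorder(i,0,h-i.shape[0],0,0,0) for i in(a,b)]))
```

```text
27.9833 [ 0.0402 -0.0529  0.1487]
0.02 28.8 [ 0.0199 -0.052   0.1469] Fx -0.4
0.01 29.2833 [ 0.011  -0.052   0.1471] Fx 5.2
0.003 29.6667 [ 0.0031 -0.0521  0.1468] Fx 2.5
-0.002 29.9833 [-0.0031 -0.0519  0.1471] Fx -0.3
-0.0065 30.2833 [-0.0071 -0.0519  0.1471] Fx -0.4
33.1417
```

View pics/k.png

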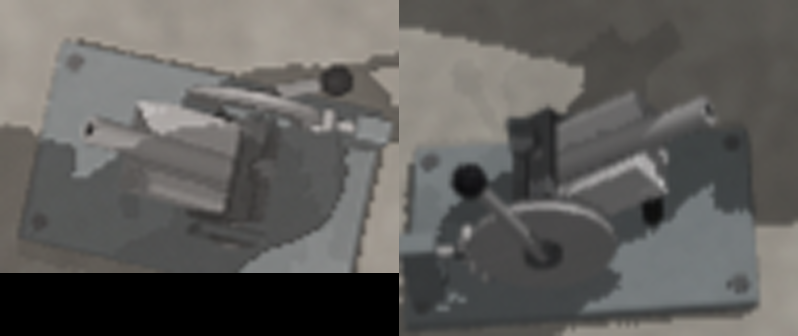

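Run:
```python
from h import *
T,S=np.load("/tmp/f.npy",allow_pickle=True)
P,e=tri(T,(415.2,199.0),S,(221.4,292.9)); l=tl(P)-[0,0,.05]; a=np.degrees(np.arctan2(85,16)-0); print("knob",l.round(4),e,"tilt",np.degrees(np.arctan2(l[2],l[0]))-a)
for a,b in (((356.9,210.7),(279.3,276.2)),):
  P,e=tri(T,a,S,b); l=tl(P)-[0,0,.05]
  for t in(28.5,30):
    c,s=np.cos(np.radians(t)),np.sin(np.radians(t)); print("end",P.round(4),e.round(4),(l[0]*c+l[2]*s).round(4),l[1].round(4),(-l[0]*s+l[2]*c+.006).round(4))
```

```text
knob [-0.028  -0.0521  0.0813] 0.0014492516423324554 tilt 29.68038222269307
end [ 0.5895 -0.1746  0.1082] 0.0045 0.1105 0.0 0.0122
end [ 0.5895 -0.1746  0.1082] 0.0045 0.1106 0.0 0.0093
```

The knob triangulates to a 29.7° tilt. The sleeve's end is at x = 110.5 mm, y = 0 and z ≈ 11 mm, so it is home (110 mm expected). Handing in.

```bash
python3 -c "
from workcell import env, workorder, grab_frame
print(workorder.close_job())"
```

```text
the job is handed in; nothing more can be done
None
```

The 16 mm sleeve is home against the stop, the index lever is at its 30° position and released, and the job was handed in at about 33 s of robot time; the verdict was not reported.

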